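# Load the last vial and swing the carrier home into the shaker's spring catch

## Task

The vial carrier on the bench shaker hangs with its forked heel on the pivot pin and is swung out towards you; it lacks one vial. Put the tall one of the two vials that stand on the bench all the way down into the empty pocket, then push the free end of the carrier round, heel staying on its pin, under the hold-down bar and against the sprung buffer until the catch snaps shut in front of its toe and holds it there. Feel your way gently: never push the carrier with more than 25 N or jam the glass vial into it, and leave everything else on the bench as it stands.

Things in the scene. Friction and masses are not known exactly. Their poses are not given: they have to be found in the camera images.
- shaker: low bench shaker, fixed: white case, dark grey platform 250 (x) x 300 (y) mm, its top 60 mm above the bench. Origin: bench level under the platform's middle; x away from its control panel, y left along its front, z up. Pivot pin at (60, 131) mm. The carrier's home line runs from the pin along the shaker's -y: at home the carrier's axes are parallel to the shaker's
- pivot_pin (a point): foot of the pivot pin on its axis, at platform level: 10 mm thick, with a flat head 20 mm across, 17 to 21 mm above the platform
- hold_down_bar (a point): middle of the round hold-down bar, 8 mm thick, 130 mm long, parallel to the shaker's y, 66 mm (underside) above the platform, over the home line (from 31 to 161 mm from the pin), on two posts 46 mm behind that line. Seated vials pass 5 mm under it; no vial can be put in once the carrier is home
- nominal_home (a point): where the point toe would be at nominal home: x = 73, y = -103 mm in the shaker's axes, 10 mm above the platform. The catch unit stands round it, up to 24 mm high: spring catch beside the toe (y under -110 mm), block with buffer and stop screw behind it. The unit is clamped in a slot: its setting along the shaker's x is up to 10 mm off nominal either way, is not measured, and the true home shifts with it
- carrier: loose light-grey plastic bar on the platform, 0.32 kg, hidden friction. Origin: underside, centre of the heel fork, on the pin's axis; long axis is its -y (r mm from the pin is y = -r). Bar r = 18 to 210 mm, 44 mm wide (front x = -22, rear x = +22), 28 high. Pockets 27 wide, 20 deep, floor 8 above the underside, at r = 40, 76, 112 (full) and 148 (empty). Starts swung out 0.5 to 0.75 rad; anticlockwise from above is home
- empty_pocket (a point): centre of the mouth of the carrier's empty pocket, 27 mm wide with a chamfered rim, 20 mm deep, in the carrier's top face (28 mm above the platform); axes as the carrier's
- push_face (a point): point on the carrier's flat front face near its free end, 190 mm from the pin, 14 mm above the platform; push along the carrier's own +x. The face is free from r = 172 to 210 mm. Friction, catch and buffer together take up to about 15 N here
- toe (a point): middle of the end of the steel toe tongue (r = 210 to 234 mm, at the rear of the carrier only: x = +4 to +22 mm, 20 mm high), 234 mm from the pin, 10 mm above the platform; axes as the carrier's
- heel (a point): centre of the heel fork at the underside, the carrier's origin; the fork is 14 mm high, 30 wide, open to the carrier's +y, with 0.7 mm of play at each side of the pin
- catch (a joint): spring catch, m: 0 is out, up to 10 mm as it is pushed back along the shaker's -y. Its ramped nose stands 6 mm into the toe's path; the last 40 mm of swing push it back 6 to 7 mm and it snaps out in front of the tongue when that is through. The buffer is compressed over the last 3 mm (1 to 5 N); 1.5 mm past the snap is the rigid stop screw. Let go, the buffer presses the tongue on the shut catch
- tall_vial_mid (a point): the vial to load: glass vial with a screw cap, 53 mm tall, 24 mm in diameter up to 43 mm, cap 20 mm in diameter, 25 g; stands upright on the bench at the left. Point: its centre, 26.5 mm above its foot
- short_vial_mid (a point): another glass vial of the same diameter, only 46 mm tall, on the bench near the tall one (their places may be swapped): leave it. Point: its centre, 23 mm above its foot
- carried_a_mid (a point): vial (53 mm tall) already in the carrier at r = 40 mm; its centre
- carried_b_mid (a point): vial (53 mm tall) already in the carrier at r = 76 mm; its centre
- carried_c_mid (a point): vial (53 mm tall) already in the carrier at r = 112 mm, next to the empty pocket; its centre. Seated vials stand 33 mm out of the carrier's top
- beaker: glass beaker, 62 mm wide, 68 mm tall, back left on the bench; origin under its middle; leave it
- dish: glass dish, 60 mm across, 13 mm high, back left; leave it
- syringe: syringe lying at the right, 128 mm long, 18 mm high; leave it
Things that resemble listed ones, but are neither listed nor needed, are in the scene too. Leave any pink look-alike of the part that bears tall_vial_mid alone.

How it is judged (in metres and radians):
On the way, in this order (a step that is already met when the one before it is completed fails the run):
1. the tall vial is let go, upright and fully down in the empty pocket, the carrier still swung out (horizontal distance between tall_vial_mid and empty_pocket below 0.004 m and z of tall_vial_mid in the frame of empty_pocket below 0.0095 m and angle between tall_vial_mid's own z axis and vertical below 0.12 rad and contact force between the fingers and tall_vial below 0.3 N and x of toe in the frame of shaker below 0.035 m), for 0.2 s.
2. the carrier is swung home and the catch has sprung out in front of its toe (value of joint catch below 0.002 m and x of toe in the frame of shaker above 0.059 m), for 0.2 s.
At the end, for the whole second after the job is handed in: the tall vial is upright and fully down in the fourth pocket (within 4 mm), the three others still in theirs; the carrier is at rest at home, its toe held by the catch (catch out to under 2 mm and bearing on the toe, toe at most 14 mm short of nominal home) (all of step 2 and horizontal distance between tall_vial_mid and empty_pocket below 0.004 m and z of tall_vial_mid in the frame of empty_pocket below 0.0095 m and angle between tall_vial_mid's own z axis and vertical below 0.12 rad and z of each of carried_a_mid, carried_b_mid, carried_c_mid in the frame of carrier below 0.04 m and angle between each of carried_a_mid, carried_b_mid, carried_c_mid's own z axis and vertical below 0.15 rad and contact force between carrier and catch above 0.6 N and linear speed of carrier below 0.01 m/s); the robot touches nothing.
It fails at once if the robot presses on the carrier with more than 25 N (contact force between any of the arm, the fingers and carrier above 25 N).
It fails at once if the glass vial is pressed into the carrier with more than 20 N (contact force between tall_vial and carrier above 20 N).
It fails at once if the carrier's heel leaves its pin (more than 8 mm) (distance between heel and pivot_pin above 0.008 m).
It fails at once if a bystander on the bench is moved by more than 20 mm (distance of any of short_vial, beaker, dish, syringe from where it was at the start of the episode above 0.02 m).
It also fails if it takes over 64 s, if anything falls off the work surface, if the arm or the gripper's body presses on something with over 40 N, if the wrist force passes 120 N, or if a joint passes its speed limit or range.

## Robot

A 6-joint arm with a two-finger parallel gripper is mounted at the origin on a cart in front of the work surface, level with it; the furniture and walls round the work are solid. World frame = base frame: x ahead of the robot, y to its left, z up, the work surface at z = 0. Lengths are in m, angles in degrees, forces in N, time in s.
With the tool pointing down it reaches from about 0.3 to 0.75 m from the base axis. Payload 8.5 kg.
Tool frame: the origin (TCP) lies at the very end of the fingers, on their centre line; the grasp point (between the pads) lies env.pinch_z behind it (env.pinch_z is the distance from the TCP to the grasp point, in m); z points along the fingers, y is the line along which they close (so a half turn about z gives the same grasp; the last joint's range is limited). The gripper opens to 85 mm and grips with 20 to 120 N. Pads are 22 mm wide; open, the fingers measure 114 mm over their backs; the gripper's body (76 mm by 85 mm) begins 54 mm behind the grasp point. The pads swing forward as they close: fully open they stand 13 mm farther back than shut.
Start: joints at [55.101, 21.807, 74.336, -0, 83.858, -12.336], TCP at [0.211, 0.508, 0.231] pointing down, gripper open.
Joint ranges: [-178.18, 178.18], [-50.72, 133.34], [12.68, 142.11], [-81.47, 261.47], [9.98, 163.14], [-165.26, 165.26]. Speed limits (degrees/s): [136.94, 136.94, 180, 180, 180, 180].

## Interface

Orientations are given as a 3x3 rotation matrix whose columns are the frame's x, y, z axes.
In Python, from rig import telemetry, get_image, env gives the robot as it stands. The module is installed in compiled form; this text tells all that it offers.
- The arm moves only by the tool apply_moves, never from a script. Its argument "series" is a list of rows, each a list of 7 numbers: the shift along the tool's x, y, z in mm, then the turn, a rotation vector about the tool's x, y, z in degrees, then the opening, from 0 (shut) to 1 (fully open). A call has 1 to 12 rows; each row shifts and turns the commanded pose from where the row before left it, along the tool's axes as they then stand; what a row does not reach is not made up. A row lasts 1/8 s, in which the tool goes at most 62.5 mm and 10.7 degrees, less where a joint would pass 70% of its speed; a pose out of reach is approached as far as the arm can. A call with a gripper value outside its range is refused whole. The fingers move at their own pace and stop on an object; "grip_force" is the grip in N (left out, the last holds). Time passes only in rows, so rows that do not move let the fingers close. It gives the time, the measured TCP pose, the force, the opening and the grip force at its end, in the units of the state.
- telemetry.observe(): the state, without advancing time (a new reading comes with each control period).
- get_image(name): name is "scene" or "top"; returns a dict with "frame" (420x560x3 uint8, red, green, blue), "z_map" (420x560 float32, m along the optical axis (not along the pixel's ray), 0 where there is no reading), "vertical_fov" (degrees; the focal length in pixels is half the picture's height over the tangent of half this angle, whatever the lens; pixels are square), "cx", "cy" (the principal point, pixels), "dist" ([k1, k2, p1, p2, k3] as OpenCV has them; the pictures are not rectified), "eye" and "attitude" of the camera in the world. Camera axes: x right, y up, looking along -z (the intrinsics and any distortion apply to the point x, -y, -z); pixel columns grow to the right and rows downward; lengths in m; the calibration is good to about 2 mm. A picture is of the moment at which its call begins.
- env.close_job(): hands the job in; it is judged then, once.
The state is a dict: "time_s": time; "q": joint angles; "qvel": joint speeds; "joint_efforts": joint torques, N m; "position": TCP position; "tool_rot": TCP orientation; "ft_force": force on the tool from outside, world axes, zero at the start; "wrist_torque": the same for the moment, N m; "grip_width": finger opening in m; "gripper_force": force on a finger pad.
Only numpy, scipy, OpenCV 4.12 (cv2) and the standard library are available. Lean on these libraries where they do the work, as an engineer would, in place of code of your own. Each camera call takes 0.05 s, during which the arm holds its last target. There are 200 camera calls.

## Working session

There is one attempt and no reset: what is moved stays moved. The work goes in short steps, Python scripts to look and compute and a tool call to move; the robot and the scene stay as the last step left them, time stands still between calls to the robot, and variables do not carry over. Pictures are saved under pics/ and viewed, at most 10 in all, crops included, and the job is handed in when it is done.

Besides the shell and the picture viewer there is one more tool, called after ">>>" by a JSON object that holds its "op" and its "data", one argument or row to a line. apply_moves: Moves the arm, as the interface text tells. Its arguments: {"type":"object","properties":{"series":{"type":"array"},"grip_force":{"type":"number"}},"required":["series"]}

```bash
mkdir -p pics
cat > h.py <<'E'
import numpy as np, cv2
from rig import telemetry, get_image, env
def K(im):
    h,w=im["frame"].shape[:2]; f=h/2/np.tan(np.radians(im["vertical_fov"])/2)
    return np.array([[f,0,im["cx"]],[0,f,im["cy"]],[0,0,1]])
def rays(im,uv):
    p=cv2.undistortPoints(np.array(uv,float).reshape(-1,1,2),K(im),np.array(im["dist"],float))[:,0]
    d=np.c_[p[:,0],-p[:,1],-np.ones(len(p))]
    return np.array(im["eye"]),d@np.array(im["attitude"]).T   # depth-1 rays
def onplane(im,uv,z):
    e,d=rays(im,uv); return e+d*((z-e[2])/d[:,2])[:,None]
def cloud(im):
    h,w=im["z_map"].shape; v,u=np.mgrid[:h,:w]
    e,d=rays(im,np.c_[u.ravel(),v.ravel()])
    return (e+d*im["z_map"].reshape(-1,1)).reshape(h,w,3)
def project(im,P):
    c=(np.array(P,float).reshape(-1,3)-im["eye"])@np.array(im["attitude"])
    return cv2.projectPoints(c*[1,-1,-1],np.zeros(3),np.zeros(3),K(im),np.array(im["dist"],float))[0][:,0]
def save(n,im,crop=None,s=1):
    f=im["frame"][:,:,::-1]
    if crop: f=f[crop[1]:crop[3],crop[0]:crop[2]]
    cv2.imwrite("pics/"+n,cv2.resize(f,None,fx=s,fy=s,interpolation=cv2.INTER_CUBIC))
E
python3 - <<'E'
from h import *
for n in("scene","top"):
    im=get_image(n); save(n+"0.png",im,s=1.4); np.savez(n+"0.npz",**im)
    print(n,im["vertical_fov"],im["cx"],im["cy"],im["dist"],im["eye"],np.round(im["attitude"],3).tolist())
print(telemetry.observe(),env.pinch_z)
E
```

```text
scene 55.881231825098126 280.7074597993717 207.02380226948307 [-0.09676246  0.          0.          0.          0.        ] [-0.08377303 -0.36838996  0.64690881] [[0.495, 0.498, -0.712], [-0.869, 0.296, -0.397], [0.013, 0.815, 0.579]]
top 51.136740869310366 278.29214739095755 207.90656165278304 [-0.04117842  0.          0.          0.          0.        ] [0.49094762 0.02622502 1.40183033] [[0.021, 0.998, -0.064], [-1.0, 0.021, 0.005], [0.006, 0.063, 0.998]]
{'time_s': 0.1, 'q': array([ 5.51008028e+01,  2.18386322e+01,  7.43779646e+01, -1.66664874e-04,
        8.38581524e+01, -1.23359385e+01]), 'qvel': array([-0.03266868, -0.05002796, -0.06609544, -0.09842985, -0.09648244,
        0.1165743 ]), 'joint_efforts': array([ 4.19221848e-03, -4.49219441e+01, -2.31657976e+01, -1.07460269e-04,
        3.65089378e-03, -1.23422475e-05]), 'position': array([0.21089402, 0.50768854, 0.23077384]), 'tool_rot': array([[-9.23456477e-01,  3.83702466e-01, -7.44044976e-04],
       [ 3.83703088e-01,  9.23455896e-01, -1.07165034e-03],
       [ 2.75897844e-04, -1.27511480e-03, -9.99999149e-01]]), 'ft_force': array([-0.24068516,  0.33493976,  0.28958047]), 'wrist_torque': array([-0.05771079,  0.03716026,  0.01134642]), 'gripper_force': 0.0, 'grip_width': 0.08539138858667432} 0.0187
```

View pics/scene0.png

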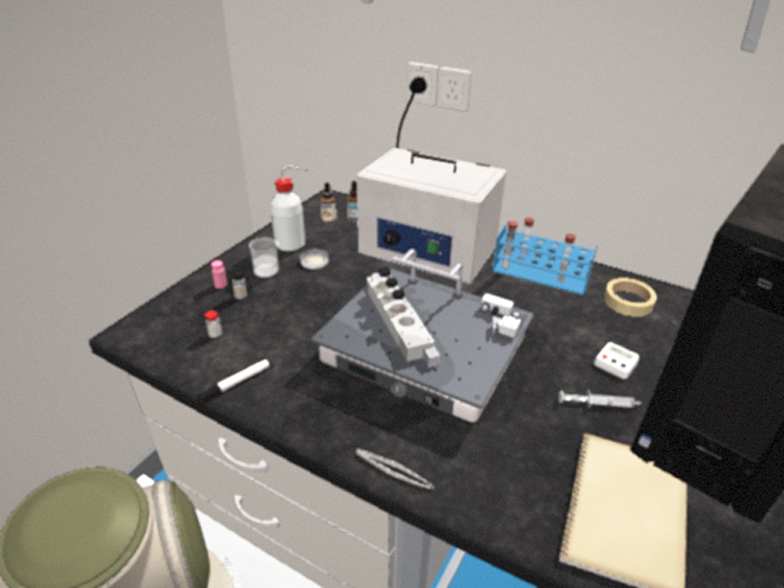

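View pics/top0.png

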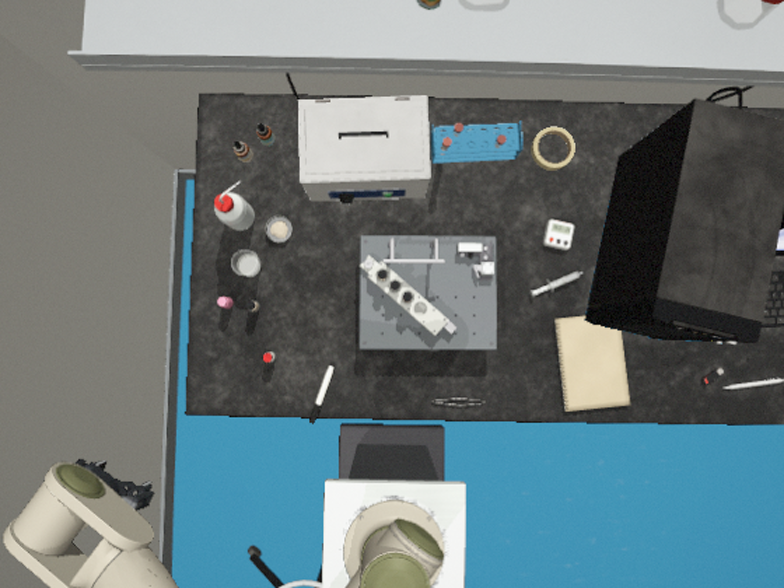

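The two pictures show three vial-like things: a pink one (scene 219,274 / top 225,301), which is a look-alike to leave alone, a black-capped one (239,287 / 252,305) and a red-capped one (213,323 / 268,357), all in 1.4x pixels. The shaker is in the middle, with the carrier's toe end near scene 432,355 and the catch unit near scene 500,312. I'll pick the tall vial by measured height.

Run:
```python
from h import *
S=dict(np.load("scene0.npz"));T=dict(np.load("top0.npz"))
cs,ct=cloud(S),cloud(T)
def reg(c,u,v,r):
    u,v=int(u/1.4),int(v/1.4); return c[v-r:v+r+1,u-r:u+r+1].reshape(-1,3)
for n,s,t in(("pink",(219,274),(225,301)),("black",(239,287),(252,305)),("red",(213,323),(268,357))):
    for nm,c,p in(("S",cs,s),("T",ct,t)):
        q=reg(c,*p,14); q=q[(q[:,2]>.012)&(q[:,2]<.1)]
        top=q[q[:,2]>np.percentile(q[:,2],97)-.004]
        print(n,nm,len(q),"zmax",np.percentile(q[:,2],[90,97,99.5]).round(4),"top",top.mean(0).round(4),"all",q[:,:2].min(0).round(3),q[:,:2].max(0).round(3))
# platform in top
z=ct[:,:,2]
for lo,hi in((.055,.065),(.083,.093),(.1,.13)):
    m=((z>lo)&(z<hi)&(np.abs(ct[:,:,0]-.45)<.3)&(np.abs(ct[:,:,1])<.2)).astype(np.uint8)
    n,l,st,ce=cv2.connectedComponentsWithStats(m)
    for i in range(1,n):
        if st[i,4]>25:
            P=ct[l==i]; r=cv2.minAreaRect((P[:,:2]*1000).astype(np.float32)); print(lo,st[i],"med",np.median(P,0).round(4),"rect",np.round(r[0],1),np.round(r[1],1),round(r[2],1))
save("crop.png",S,(130,170,400,300),2.9)
```

```text
pink S 183 zmax [0.0508 0.0522 0.0533] top [0.5435 0.3596 0.0507] all [0.527 0.316] [0.557 0.397]
pink T 67 zmax [0.0549 0.057  0.059 ] top [0.5495 0.3895 0.0554] all [0.536 0.377] [0.558 0.4  ]
black S 193 zmax [0.0503 0.0514 0.0522] top [0.5407 0.3257 0.0504] all [0.527 0.314] [0.611 0.383]
black T 61 zmax [0.0564 0.0574 0.0575] top [0.5424 0.3274 0.0557] all [0.53  0.315] [0.552 0.338]
red S 130 zmax [0.0457 0.0465 0.0473] top [0.4271 0.2849 0.0453] all [0.415 0.274] [0.438 0.296]
red T 59 zmax [0.0491 0.0507 0.0518] top [0.428  0.2861 0.0488] all [0.417 0.275] [0.438 0.305]
0.055 [ 257  168   94   82 5406] med [ 0.5688 -0.0636  0.0607] rect [577.3 -58. ] [249.7 287.1] 1.1
0.083 [327 173  18   7  74] med [ 0.6764 -0.1495  0.0855] rect [ 675.8 -150.9] [18. 52.] 3.4
0.083 [263 186  58  53 652] med [ 0.5544 -0.0301  0.0886] rect [562.6 -19.3] [191.8  44.3] 50.1
0.083 [344 187   8   9  47] med [ 0.6305 -0.1867  0.0852] rect [ 630.4 -188. ] [24.6 21.5] 0.2
0.1 [269 192   8   8  52] med [0.6078 0.0365 0.1214] rect [609.2  38. ] [19.6 20.8] 1.2
0.1 [278 200   8   8  51] med [0.5867 0.0096 0.1198] rect [586.1  10.9] [19.8 20.7] 0.9
0.1 [287 208   8   8  53] med [ 0.5641 -0.017   0.1206] rect [563.4 -16.4] [20.7 20.9] 3.0
```

View pics/crop.png

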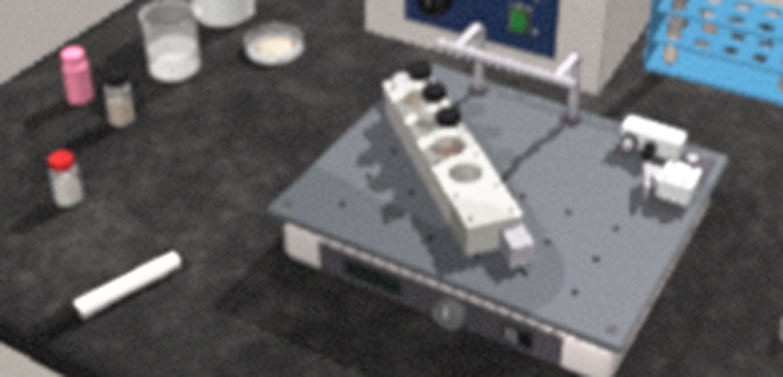

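The crop confirms it: the black-capped vial is about 53 mm tall in both views (red is about 46, pink is the decoy), so black is the tall one, at about (0.542, 0.327). Carrier cap tops measure 0.1205 against 0.121 expected, and the carrier is swung out about 40°. First I'll turn the tool so it closes along the carrier's x (about 140° in the world).

```bash
cat >> h.py <<'E'
def goto(x,y,z,yaw=None):
    """shift in tool axes (mm) to world point, and tool-z turn (deg) so that tool y points along yaw (mod 180)"""
    s=telemetry.observe(); R=np.array(s["tool_rot"]); d=R.T@(np.array([x,y,z])-s["position"])*1000
    a=np.degrees(np.arctan2(R[1,1],R[0,1])); t=None if yaw is None else -((yaw-a+90)%180-90)
    print("shift",d.round(1),"turn",t,"q",np.round(s["q"],1),"pos",s["position"].round(4))
E
python3 - <<'E'
from h import *
goto(.542,.327,.15,140)
E
```

```text
shift [-375.1  -39.7   80.7] turn -72.56323069407586 q [ 55.1  21.8  74.4  -0.   83.9 -12.3] pos [0.2109 0.5077 0.2308]
```

>>> {"op": "apply_moves", "data": {
  "series": [
    [-47,-5,10,0,0,0,0.7],
    [-47,-5,10,0,0,0,0.7],
    [-47,-5,10,0,0,0,0.7],
    [-47,-5,10,0,0,0,0.7],
    [-47,-5,10,0,0,0,0.7],
    [-47,-5,10,0,0,0,0.7],
    [-47,-5,10,0,0,0,0.7],
    [-46,-5,10,0,0,0,0.7]
  ]
}}

```text
time_s: 1.1
position: [0.5431, 0.3261, 0.1506]
tool_rot: [[-0.923, 0.384, -0.001], [0.384, 0.923, -0.0], [0.001, -0.0, -1.0]]
ft_force: [0.3, 0.0, 0.3]
grip_width: 0.06
gripper_force: 0.0
```

>>> {"op": "apply_moves", "data": {
  "series": [
    [0,0,0,0,0,-9,0.7],
    [0,0,0,0,0,-9,0.7],
    [0,0,0,0,0,-9,0.7],
    [0,0,0,0,0,-9,0.7],
    [0,0,0,0,0,-9,0.7],
    [0,0,0,0,0,-9,0.7],
    [0,0,0,0,0,-9,0.7],
    [0,0,0,0,0,-9.5,0.7],
    [0,0,0,0,0,0,0.7]
  ]
}}

```text
time_s: 2.22
position: [0.5418, 0.327, 0.1509]
tool_rot: [[-0.645, -0.764, -0.001], [-0.764, 0.645, -0.0], [0.001, 0.0, -1.0]]
ft_force: [0.1, -1.0, 0.5]
grip_width: 0.0598
gripper_force: 0.0
```

Run:
```python
from h import *
goto(.542,.327,.023,140)
S=get_image("scene");T=get_image("top")
save("s1.png",S,(110,130,310,280),4); save("t1.png",T)
c=cloud(S); # black cap now
for nm,im in(("S",S),("T",T)):
    print(nm,project(im,[[.542,.327,.053],[.542,.327,.15]]).round(1).tolist())
```

```text
shift [ -0.2  -0.2 127.9] turn -0.1491254967029363 q [  20.4   33.7   67.5   -0.    78.9 -119.4] pos [0.5418 0.327  0.1509]
S [[169.2, 194.8], [163.7, 163.4]]
T [[178.3, 217.1], [170.8, 215.7]]
```

View pics/s1.png

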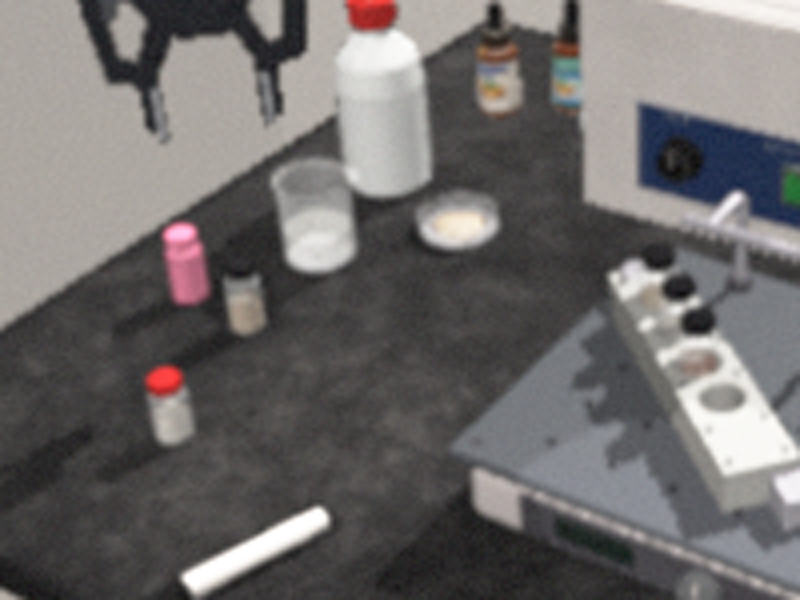

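The fingertips' midpoint is at native (165,162), close to the predicted (164,163). The black vial stands right below at (170,197), clear of pink and beaker. Next I descend and grip.

>>> {"op": "apply_moves", "data": {
  "series": [
    [0,0,30,0,0,0,0.7],
    [0,0,30,0,0,0,0.7],
    [0,0,30,0,0,0,0.7],
    [0,0,20,0,0,0,0.7],
    [0,0,17,0,0,0,0.7],
    [0,0,0,0,0,0,0.5],
    [0,0,0,0,0,0,0.2],
    [0,0,0,0,0,0,0],
    [0,0,0,0,0,0,0],
    [0,0,0,0,0,0,0]
  ],
  "grip_force": 25
}}

```text
time_s: 3.58
position: [0.5424, 0.3273, 0.0252]
tool_rot: [[-0.644, -0.765, 0.002], [-0.765, 0.644, 0.001], [-0.002, -0.001, -1.0]]
ft_force: [0.4, 0.7, 6.0]
grip_width: 0.0226
gripper_force: 25.5
```

>>> {"op": "apply_moves", "data": {
  "series": [
    [0,0,0,0,0,0,0],
    [0,0,-40,0,0,0,0],
    [0,0,-50,0,0,0,0],
    [0,0,-50,0,0,0,0],
    [0,0,0,0,0,0,0]
  ]
}}

```text
time_s: 4.2
position: [0.5432, 0.3276, 0.1684]
tool_rot: [[-0.644, -0.765, 0.007], [-0.765, 0.644, 0.003], [-0.007, -0.004, -1.0]]
ft_force: [-0.5, 0.8, -0.6]
grip_width: 0.0223
gripper_force: 25.0
```

Run:
```python
from h import *
# pocket: dark-ish ellipse and caps, from initial pictures
S=dict(np.load("scene0.npz"));T=dict(np.load("top0.npz"))
for nm,im,c0 in(("S",S,(310,245,1)),("T",T,None)):
    caps=[]
    for P in((.6092,.038,.121),(.5861,.0109,.121),(.5634,-.0164,.121)):
        u,v=project(im,P)[0]; g=im["frame"].max(2).astype(int); r=8
        sub=g[int(v)-r:int(v)+r+1,int(u)-r:int(u)+r+1]<55
        n,l,st,ce=cv2.connectedComponentsWithStats(sub.astype(np.uint8)); i=1+np.argmax(st[1:,4])
        uv=ce[i]+[int(u)-r,int(v)-r]
        caps.append(onplane(im,uv,.121 if nm=="T" else .117)[0]); print(nm,uv.round(1),st[i,4],caps[-1].round(4))
    caps=np.array(caps); d=(caps[2]-caps[0])/2; print(" step",np.linalg.norm(d)*1000,"yaw",np.degrees(np.arctan2(-d[0],-d[1])),"pocket",(caps.mean(0)+2*d)[:2].round(4))
    # empty pocket: darker blob in the carrier's top
    u,v=project(im,(*(caps.mean(0)+2*d)[:2],.088))[0]; print(" pocket pix",u,v)
    r=12;a=im["frame"][int(v)-r:int(v)+r+1,int(u)-r:int(u)+r+1].mean(2).astype(int); print(a[::2,::1]) if nm=="S" else print(a[4:-4,4:-4])
```

```text
S [274.  193.8] 28 [0.608  0.0363 0.117 ]
S [274.  193.8] 28 [0.608  0.0363 0.117 ]
S [284.2 210.1] 29 [ 0.5617 -0.018   0.117 ]
 step 35.63603309036074 yaw 40.41469933727843 pocket [ 0.5463 -0.0361]
 pocket pix 287.54882624935044 226.15681359896493
[[159 155 149 151 167 183 182 186 198 194 202 208 207 217 209 179 148 133
  124 127 128 131 130 126 127]
 [189 192 199 225 229 234 237 236 235 233 232 231 225 219 225 230 219 182
  142 127 127 128 132 127 128]
 [242 247 246 242 228 199 179 169 170 168 160 146 144 154 183 216 231 229
  195 148 129 128 131 135 141]
 [236 235 212 175 152 146 145 153 153 150 138 126 123 117 138 178 224 234
  240 229 174 138 128 132 133]
 [159 177 182 173 155 138 133 135 132 131 131 131 133 147 196 235 246 244
  235 233 229 197 149 129 127]
 [140 150 168 179 180 172 169 171 178 191 223 232 238 242 245 246 245 244
  238 238 247 245 214 159 129]
 [136 137 142 164 172 177 210 231 241 245 243 231 219 202 202 197 200 206
  215 228 238 246 245 230 169]
 [137 137 133 159 219 243 248 248 245 223 175 152 149 148 157 161 165 163
  161 162 177 222 243 247 235]
 [121 133 
[... 1270 characters left out ...]
169 169 176 195 231 227 200 164 159 186 185 177 172 180 221]
 [185 186 183 183 186 199 231 221 178 166 168 178 186 188 183 175 195]
 [172 186 186 183 188 221 229 212 169 165 164 167 179 187 185 184 178]
 [139 173 183 158 171 231 230 210 166 166 165 167 167 176 184 172 179]
 [116 140 164 173 186 232 230 212 165 165 165 165 165 167 173 163 174]
 [112 114 132 166 193 232 230 220 178 164 165 165 166 166 164 161 194]
 [111 112 115 128 171 221 232 229 210 200 201 202 202 195 167 182 219]
 [113 115 112 114 130 183 221 231 228 223 220 218 217 214 208 220 230]
 [112 115 114 112 113 125 181 214 232 230 228 226 227 227 229 231 231]
 [111 114 111 114 111 111 120 167 213 232 231 233 232 232 231 233 231]]
```

```bash
cat >> h.py <<'E'
def pocket(im,u,v,r=13,thr=208):
    u,v=int(round(u)),int(round(v)); a=im["frame"].min(2)[v-r:v+r+1,u-r:u+r+1]
    a=cv2.resize(a,None,fx=8,fy=8,interpolation=cv2.INTER_CUBIC)
    n,l,st,ce=cv2.connectedComponentsWithStats((a<thr).astype(np.uint8),connectivity=4)
    i=l[4*(2*r+1),4*(2*r+1)]; 
    return (ce[i]+.5)/8-.5+[u-r,v-r], st[i]/[8,8,8,8,64]
E
python3 - <<'E'
from h import *
S=dict(np.load("scene0.npz"));T=dict(np.load("top0.npz"))
e=[]
for im,p in((S,(290.2,229.8)),(T,(300.4,219.7))):
    for th in(195,208,218):
        uv,st=pocket(im,*p,thr=th); print(th,uv.round(2),st.round(1),onplane(im,uv,.088)[0].round(4))
    uv,_=pocket(im,*p); e.append(rays(im,uv)); 
(o1,d1),(o2,d2)=e; d1,d2=d1[0],d2[0]
t=np.linalg.lstsq(np.c_[d1,-d2],o2-o1,rcond=None)[0]; print("tri",(o1+t[0]*d1).round(4),(o2+t[1]*d2).round(4))
goto(.5405,-.0435,.168,139.5)
E
```

```text
195 [289.96 229.2 ] [ 7.6  9.4 11.6  6.6 60. ] [ 0.5394 -0.0462  0.088 ]
208 [289.97 229.19] [ 7.5  9.1 11.9  7.1 67.5] [ 0.5394 -0.0462  0.088 ]
218 [290.   229.17] [ 7.2  8.9 12.4  7.5 74.2] [ 0.5395 -0.0462  0.088 ]
195 [299.88 219.48] [ 8.8  8.6  9.2  8.8 63.6] [ 0.5412 -0.0454  0.088 ]
208 [299.86 219.56] [ 8.5  8.2  9.8  9.4 73.6] [ 0.541  -0.0453  0.088 ]
218 [299.81 219.71] [ 8.1  8.  10.4 10.1 85.4] [ 0.5406 -0.0452  0.088 ]
tri [ 0.541  -0.0453  0.0866] [ 0.5411 -0.0454  0.0866]
shift [ 285.8 -236.7   -0.6] turn 0.4401232946298137 q [  20.4   32.8   66.1   -0.    80.7 -119.5] pos [0.5432 0.3276 0.1684]
```

>>> {"op": "apply_moves", "data": {
  "series": [
    [20,-16,0,0,0,0,0],
    [36,-30,0,0,0,0,0],
    [36,-30,0,0,0,0,0],
    [36,-30,0,0,0,0,0],
    [36,-30,0,0,0,0,0],
    [36,-30,0,0,0,0,0],
    [36,-30,0,0,0,0,0],
    [36,-30,0,0,0,0,0],
    [15,-12,0,0,0,0.5,0],
    [0,0,0,0,0,0,0],
    [0,0,0,0,0,0,0]
  ]
}}

```text
time_s: 5.58
position: [0.5392, -0.0444, 0.164]
tool_rot: [[-0.649, -0.76, -0.001], [-0.76, 0.649, 0.001], [0.0, 0.001, -1.0]]
ft_force: [-0.1, -0.5, 0.7]
grip_width: 0.0224
gripper_force: 25.0
```

Run:
```python
from h import *
goto(.5407,-.0456,.128,139.6)
S=get_image("scene");T=get_image("top")
a=S["frame"][130:270,220:360,::-1];b=T["frame"][150:290,230:370,::-1]
cv2.imwrite("pics/hov.png",cv2.resize(np.hstack([a,b]),None,fx=2.8,fy=2.8,interpolation=cv2.INTER_CUBIC))
p=telemetry.observe()["position"]
print(project(S,[p+[0,0,-.0245],p+[0,0,.0185],(.5407,-.0456,.088)]).round(1).tolist())
```

```text
shift [-0.1 -1.9 36. ] turn -0.09580010132464167 q [ -17.3   24.3   82.1    0.    73.6 -156.8] pos [ 0.5392 -0.0444  0.164 ]
[[289.9, 210.4], [290.5, 194.0], [290.0, 228.8]]
```

View pics/hov.png

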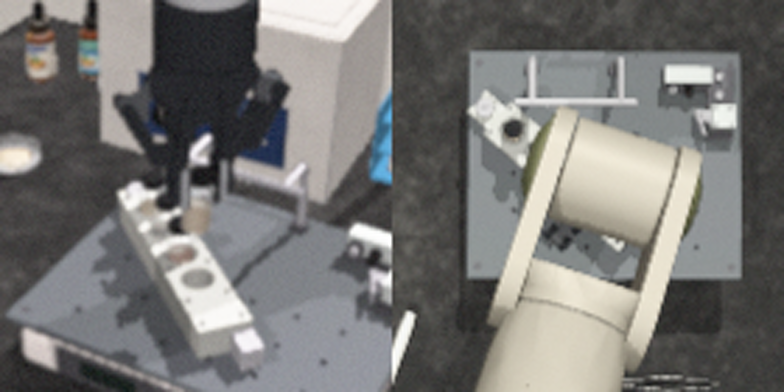

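The left panel shows the vial hanging upright at crop x 187–210, just above and behind the empty pocket at (198,277); the top view is blocked by the arm. I'll go lower and compare against the pocket in the scene view.

>>> {"op": "apply_moves", "data": {
  "series": [
    [0,-2,12,0,0,0,0],
    [0,0,20,0,0,0,0],
    [0,0,14,0,0,0,0],
    [0,0,0,0,0,0,0],
    [0,0,0,0,0,0,0]
  ]
}}

```text
time_s: 6.3
position: [0.5412, -0.0471, 0.1187]
tool_rot: [[-0.65, -0.76, 0.001], [-0.76, 0.65, -0.0], [-0.0, -0.001, -1.0]]
ft_force: [0.4, -0.3, -0.5]
grip_width: 0.0226
gripper_force: 25.0
```

Run:
```python
from h import *
goto(.5407,-.0456,.0925,139.6)
S=get_image("scene")
p=telemetry.observe()["position"]; f=p+[0,0,-.0245]
print("foot",f.round(4),project(S,[f,f+[0,0,.02],(.5407,-.0456,.088)]).round(1).tolist())
x=np.array([.765,-.644,0]);y=np.array([.644,.765,0])
a=S["frame"][185:250,250:330,::-1].copy(); k=9; a=cv2.resize(a,None,fx=k,fy=k,interpolation=cv2.INTER_CUBIC)
def circ(c,r,col):
    th=np.linspace(0,2*np.pi,60); P=np.array(c)+r*np.c_[np.cos(th),np.sin(th),0*th]
    uv=((project(S,P)-[250,185]+.5)*k).astype(np.int32); cv2.polylines(a,[uv],True,col,1)
circ(f,.012,(0,255,0)); circ(f+[0,0,.015],.012,(255,255,0)); circ((.5407,-.0456,.088),.0135,(0,0,255))
cv2.imwrite("pics/hov2.png",a)
```

```text
shift [-0.8  1.4 26.2] turn -0.15642142990245134 q [ -17.5   27.4   85.5    0.    67.1 -156.9] pos [ 0.5412 -0.0471  0.1187]
foot [ 0.5413 -0.0471  0.0944] [[290.8, 226.7], [291.1, 219.6], [290.0, 228.8]]
```

View pics/hov2.png

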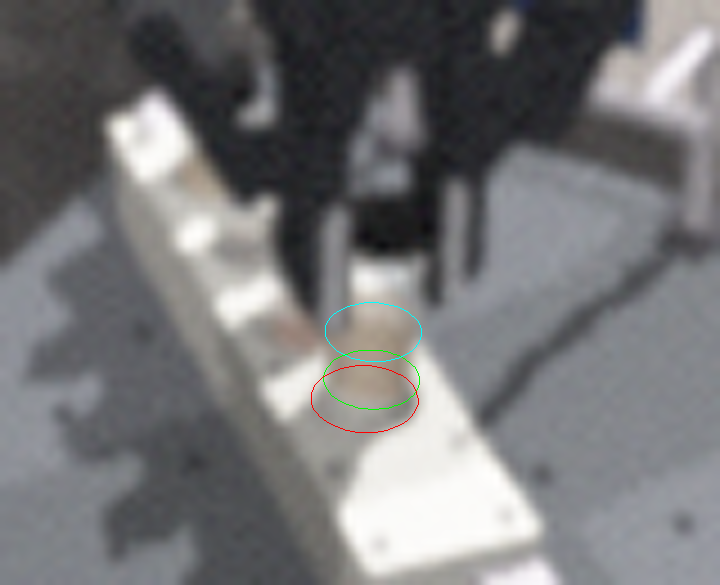

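The vial matches its predicted foot circle (about 371,380) and the red circle sits on the pocket. I'll correct by (-0.8, +1.4) mm and feel downward.

>>> {"op": "apply_moves", "data": {
  "series": [
    [-0.8,1.4,0,0,0,0,0],
    [0,0,2,0,0,0,0],
    [0,0,2,0,0,0,0],
    [0,0,1,0,0,0,0],
    [0,0,1,0,0,0,0]
  ]
}}

```text
time_s: 6.98
position: [0.5404, -0.0456, 0.1122]
tool_rot: [[-0.65, -0.76, -0.0], [-0.76, 0.65, 0.0], [0.0, 0.0, -1.0]]
ft_force: [-0.0, -0.0, -0.5]
grip_width: 0.0227
gripper_force: 25.0
```

>>> {"op": "apply_moves", "data": {
  "series": [
    [0,0,1,0,0,0,0],
    [0,0,1,0,0,0,0]
  ]
}}

```text
time_s: 7.22
position: [0.5404, -0.0456, 0.1103]
tool_rot: [[-0.65, -0.76, 0.0], [-0.76, 0.65, -0.0], [-0.0, -0.0, -1.0]]
ft_force: [0.0, -0.4, -0.9]
grip_width: 0.0224
gripper_force: 25.0
```

>>> {"op": "apply_moves", "data": {
  "series": [
    [0,0,1,0,0,0,0],
    [0,0,1,0,0,0,0]
  ]
}}

```text
time_s: 7.48
position: [0.5404, -0.0456, 0.1083]
tool_rot: [[-0.65, -0.76, 0.0], [-0.76, 0.65, -0.0], [0.0, -0.0, -1.0]]
ft_force: [0.1, -0.8, -0.4]
grip_width: 0.0223
gripper_force: 25.0
```

No force with the foot 4 mm below the rim, so it has entered the pocket. I'll keep going down.

>>> {"op": "apply_moves", "data": {
  "series": [
    [0,0,1.5,0,0,0,0],
    [0,0,1.5,0,0,0,0]
  ]
}}

```text
time_s: 7.72
position: [0.5404, -0.0455, 0.1052]
tool_rot: [[-0.65, -0.76, -0.0], [-0.76, 0.65, 0.0], [0.0, 0.0, -1.0]]
ft_force: [1.0, 0.1, -0.3]
grip_width: 0.0226
gripper_force: 25.0
```

>>> {"op": "apply_moves", "data": {
  "series": [
    [0,0,1.5,0,0,0,0],
    [0,0,1.5,0,0,0,0]
  ]
}}

```text
time_s: 7.98
position: [0.5404, -0.0455, 0.1022]
tool_rot: [[-0.65, -0.76, -0.0], [-0.76, 0.65, 0.0], [0.0, 0.0, -1.0]]
ft_force: [0.3, -0.7, -0.9]
grip_width: 0.0226
gripper_force: 25.0
```

>>> {"op": "apply_moves", "data": {
  "series": [
    [0,0,1.5,0,0,0,0],
    [0,0,1.5,0,0,0,0]
  ]
}}

```text
time_s: 8.22
position: [0.5404, -0.0456, 0.0992]
tool_rot: [[-0.65, -0.76, 0.0], [-0.76, 0.65, -0.0], [0.0, -0.0, -1.0]]
ft_force: [0.1, -0.1, -0.7]
grip_width: 0.0224
gripper_force: 25.0
```

>>> {"op": "apply_moves", "data": {
  "series": [
    [0,0,1.5,0,0,0,0],
    [0,0,1.5,0,0,0,0]
  ]
}}

```text
time_s: 8.48
position: [0.5404, -0.0456, 0.0962]
tool_rot: [[-0.65, -0.76, 0.0], [-0.76, 0.65, -0.0], [-0.0, -0.0, -1.0]]
ft_force: [-0.3, 0.2, -0.3]
grip_width: 0.0227
gripper_force: 25.0
```

>>> {"op": "apply_moves", "data": {
  "series": [
    [0,0,1,0,0,0,0],
    [0,0,1,0,0,0,0]
  ]
}}

```text
time_s: 8.72
position: [0.5404, -0.0455, 0.0943]
tool_rot: [[-0.65, -0.76, 0.0], [-0.76, 0.65, -0.0], [-0.0, -0.0, -1.0]]
ft_force: [0.5, 0.0, -0.6]
grip_width: 0.0226
gripper_force: 25.0
```

>>> {"op": "apply_moves", "data": {
  "series": [
    [0,0,0.7,0,0,0,0],
    [0,0,0,0,0,0,0]
  ]
}}

```text
time_s: 8.98
position: [0.5404, -0.0456, 0.0936]
tool_rot: [[-0.65, -0.76, -0.0], [-0.76, 0.65, 0.0], [0.0, 0.0, -1.0]]
ft_force: [-0.9, 0.8, -0.5]
grip_width: 0.0226
gripper_force: 25.0
```

>>> {"op": "apply_moves", "data": {
  "series": [
    [0,0,0.7,0,0,0,0],
    [0,0,0,0,0,0,0]
  ]
}}

```text
time_s: 9.22
position: [0.5405, -0.0456, 0.0932]
tool_rot: [[-0.65, -0.76, 0.0], [-0.76, 0.65, -0.0], [-0.0, -0.0, -1.0]]
ft_force: [-0.2, 0.4, 2.5]
grip_width: 0.0228
gripper_force: 25.5
```

Contact on the floor at 0.0932, where it was expected. Releasing and lifting.

>>> {"op": "apply_moves", "data": {
  "series": [
    [0,0,0,0,0,0,0.4],
    [0,0,0,0,0,0,0.6],
    [0,0,0,0,0,0,0.6],
    [0,0,0,0,0,0,0.6],
    [0,0,-20,0,0,0,0.6],
    [0,0,-40,0,0,0,0.6],
    [0,0,-40,0,0,0,0.6],
    [-50,0,0,0,0,0,0.6],
    [-50,0,0,0,0,0,0.3],
    [-50,0,0,0,0,0,0]
  ]
}}

```text
time_s: 10.48
position: [0.6388, 0.0696, 0.193]
tool_rot: [[-0.651, -0.759, 0.0], [-0.759, 0.651, -0.0], [-0.0, -0.0, -1.0]]
ft_force: [0.6, -1.9, -1.2]
grip_width: 0.0154
gripper_force: 0.0
```

Run:
```python
from h import *
S=get_image("scene");T=get_image("top")
a=S["frame"][170:270,220:360,::-1];b=T["frame"][160:260,240:380,::-1]
cv2.imwrite("pics/seat.png",cv2.resize(np.vstack([a,b]),None,fx=3,fy=3,interpolation=cv2.INTER_CUBIC))
goto(.5,-.1,.2)
for n,im in(("S",S),("T",T)):
    c=cloud(im); m=(np.linalg.norm(c[:,:,:2]-[.5405,-.0456],axis=2)<.012)&(c[:,:,2]>.10); P=c[m]
    if len(P): print(n,len(P),P.mean(0).round(4),np.percentile(P[:,2],[50,95]).round(4))
```

```text
shift [221.3  -4.9  -8.2] turn None q [-4.100e+00  3.290e+01  6.190e+01  1.000e-01  8.520e+01 -1.438e+02] pos [0.6395 0.0718 0.192 ]
S 86 [ 0.5359 -0.0477  0.1145] [0.1175 0.1202]
T 50 [ 0.5398 -0.0453  0.1178] [0.1201 0.1268]
```

View pics/seat.png

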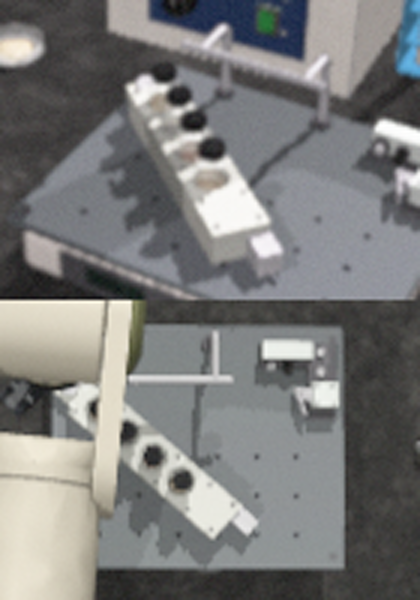

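All four vials stand upright in the carrier with the fourth cap at 0.120 like the others (seat picture: scene cap at 212,147; top cap at 181,480). Next I take the shut gripper in front of the push face.

Run:
```python
from h import *
goto(.478,-.051,.192,50.5)
T=dict(np.load("top0.npz")); c=cloud(T)
# platform yaw from its front/left edges, depth
z=c[:,:,2]; m=(z>.05)&(z<.07)
P=[]
for u in range(265,345,2):
    v=np.where(m[:,u])[0]; v=v[(v>150)&(v<270)]
    if len(v): P.append(onplane(T,(u,v.max()+.5),.06)[0])
P=np.array(P); k=np.polyfit(P[:,1],P[:,0],1); print("front edge x",k, "shaker yaw deg",-np.degrees(np.arctan(k[0])))
```

```text
shift [198.2  43.6  -0.2] turn 89.14955801089715 q [-4.100e+00  3.290e+01  6.190e+01  1.000e-01  8.520e+01 -1.438e+02] pos [0.6395 0.0718 0.192 ]
front edge x [-0.00432247  0.4528995 ] shaker yaw deg 0.24765761649882587
```

>>> {"op": "apply_moves", "data": {
  "series": [
    [40,9,0,0,0,0,0],
    [40,9,0,0,0,0,0],
    [40,9,0,0,0,0,0],
    [40,9,0,0,0,0,0],
    [38,8,0,0,0,0,0]
  ]
}}

```text
time_s: 11.2
position: [0.4742, -0.0543, 0.193]
tool_rot: [[-0.65, -0.76, 0.0], [-0.76, 0.65, -0.0], [0.0, -0.0, -1.0]]
ft_force: [-0.6, -0.2, 1.0]
grip_width: 0.0
gripper_force: 0.0
```

>>> {"op": "apply_moves", "data": {
  "series": [
    [0,0,0,0,0,9,0],
    [0,0,0,0,0,10,0],
    [0,0,0,0,0,10,0],
    [0,0,0,0,0,10,0],
    [0,0,0,0,0,10,0],
    [0,0,0,0,0,10,0],
    [0,0,0,0,0,10,0],
    [0,0,0,0,0,10,0],
    [0,0,0,0,0,10,0],
    [0,0,0,0,0,0,0]
  ]
}}

```text
time_s: 12.45
position: [0.4754, -0.0536, 0.1929]
tool_rot: [[-0.772, 0.636, -0.0], [0.636, 0.772, -0.0], [0.0, -0.0, -1.0]]
ft_force: [-0.4, 0.7, -0.9]
grip_width: -0.0001
gripper_force: 0.0
```

Run:
```python
from h import *
goto(.478,-.051,.070,50.5)
```

```text
shift [ -0.4   3.7 122.9] turn 0.008819637382231349 q [-20.6  16.7  89.1  -0.   74.3 -71.2] pos [ 0.4754 -0.0536  0.1929]
```

>>> {"op": "apply_moves", "data": {
  "series": [
    [0,3.7,30,0,0,0,0],
    [0,0,40,0,0,0,0],
    [0,0,30,0,0,0,0],
    [0,0,15,0,0,0,0],
    [0,0,8,0,0,0,0],
    [0,0,0,0,0,0,0],
    [0,0,0,0,0,0,0]
  ]
}}

```text
time_s: 13.32
position: [0.4784, -0.0507, 0.0706]
tool_rot: [[-0.771, 0.636, 0.001], [0.636, 0.771, -0.0], [-0.001, 0.0, -1.0]]
ft_force: [-0.0, -0.0, -0.1]
grip_width: 0.0003
gripper_force: 0.0
```

>>> {"op": "apply_moves", "data": {
  "series": [
    [-2,0,0,0,0,0,0],
    [-2,0,0,0,0,0,0],
    [-2,0,0,0,0,0,0],
    [-2,0,0,0,0,0,0]
  ]
}}

```text
time_s: 13.82
position: [0.4844, -0.0558, 0.07]
tool_rot: [[-0.771, 0.637, 0.0], [0.637, 0.771, -0.0], [-0.0, 0.0, -1.0]]
ft_force: [-0.4, 0.9, -0.6]
grip_width: -0.0001
gripper_force: 0.0
```

>>> {"op": "apply_moves", "data": {
  "series": [
    [-1.5,0,0,0,0,0,0],
    [-1.5,0,0,0,0,0,0]
  ]
}}

```text
time_s: 14.08
position: [0.4865, -0.0576, 0.0699]
tool_rot: [[-0.771, 0.637, -0.0], [0.637, 0.771, 0.0], [0.0, -0.0, -1.0]]
ft_force: [-2.4, 2.2, 2.2]
grip_width: 0.0002
gripper_force: 1.3
```

>>> {"op": "apply_moves", "data": {
  "series": [
    [-1.5,0,0,0,0,0,0],
    [-1.5,0,0,0,0,0,0]
  ]
}}

```text
time_s: 14.32
position: [0.4886, -0.0594, 0.0698]
tool_rot: [[-0.771, 0.637, -0.001], [0.637, 0.771, 0.0], [0.001, -0.0, -1.0]]
ft_force: [-2.7, 1.7, 1.7]
grip_width: -0.0004
gripper_force: 1.2
```

Contact at about 3 N, just where the geometry puts it. Now I swing along the arc about the pin, 1° per row.

>>> {"op": "apply_moves", "data": {
  "series": [
    [-3.3,-0.5,0,0,0,-1,0],
    [-3.3,-0.5,0,0,0,-1,0],
    [-3.3,-0.5,0,0,0,-1,0],
    [-3.3,-0.5,0,0,0,-1,0],
    [-3.3,-0.5,0,0,0,-1,0],
    [-3.3,-0.5,0,0,0,-1,0]
  ]
}}

```text
time_s: 15.08
position: [0.5031, -0.074, 0.0699]
tool_rot: [[-0.834, 0.552, 0.0], [0.552, 0.834, -0.0], [-0.0, -0.0, -1.0]]
ft_force: [-1.5, -0.3, -0.6]
grip_width: -0.0
gripper_force: 0.6
```

```bash
cat >> h.py <<'E'
pin=np.array([.6348,.0686])
def rel():
    s=telemetry.observe(); R=np.array(s["tool_rot"]); d=s["position"][:2]-pin
    th=np.degrees(np.arctan2(R[0,1],R[1,1])); cy=R[:2,1]; cx=-R[:2,0]
    print("theta",th.round(2),"carrier x,y",(d@cx*1000).round(1),(d@cy*1000).round(1),"z",s["position"][2].round(4),"F cx,cy",(np.array(s["ft_force"])[:2]@cx).round(1),(np.array(s["ft_force"])[:2]@cy).round(1),"q6",s["q"][5].round(1))
E
python3 -c "
from h import *
rel()"
```

```text
theta 33.5 carrier x,y -31.2 -191.6 z 0.0699 F cx,cy -1.1 -1.1 q6 -78.2
```

>>> {"op": "apply_moves", "data": {
  "series": [
    [-3.3,-0.5,0,0,0,-1,0],
    [-3.3,-0.5,0,0,0,-1,0],
    [-3.3,-0.5,0,0,0,-1,0],
    [-3.3,-0.5,0,0,0,-1,0],
    [-3.3,-0.5,0,0,0,-1,0],
    [-3.3,-0.5,0,0,0,-1,0],
    [-3.3,-0.5,0,0,0,-1,0],
    [-3.3,-0.5,0,0,0,-1,0],
    [-3.3,-0.5,0,0,0,-1,0]
  ]
}}

```text
time_s: 16.2
position: [0.5266, -0.0925, 0.0699]
tool_rot: [[-0.91, 0.415, -0.0], [0.415, 0.91, -0.0], [0.0, -0.0, -1.0]]
ft_force: [-1.7, -0.4, 0.5]
grip_width: -0.0004
gripper_force: 0.8
```

>>> {"op": "apply_moves", "data": {
  "series": [
    [-3.3,-0.5,0,0,0,-1,0],
    [-3.3,-0.5,0,0,0,-1,0],
    [-3.3,-0.5,0,0,0,-1,0],
    [-3.3,-0.5,0,0,0,-1,0],
    [-3.3,-0.5,0,0,0,-1,0],
    [-3.3,-0.5,0,0,0,-1,0],
    [-3.3,-0.5,0,0,0,-1,0],
    [-3.3,-0.5,0,0,0,-1,0],
    [-3.3,-0.5,0,0,0,-1,0]
  ]
}}

```text
time_s: 17.32
position: [0.5529, -0.1071, 0.0699]
tool_rot: [[-0.964, 0.267, 0.0], [0.267, 0.964, -0.0], [-0.0, -0.0, -1.0]]
ft_force: [-2.4, -1.4, 0.1]
grip_width: -0.0002
gripper_force: 0.9
```

```bash
python3 -c "
from h import *
rel()
T=get_image('top');S=get_image('scene')
a=S['frame'][160:260,220:380,::-1];b=T['frame'][160:260,240:400,::-1]
cv2.imwrite('pics/sw.png',cv2.resize(np.vstack([a,b]),None,fx=3,fy=3,interpolation=cv2.INTER_CUBIC))"
```

```text
theta 15.5 carrier x,y -32.0 -191.2 z 0.0699 F cx,cy -2.0 -2.0 q6 -97.5
```

View pics/sw.png

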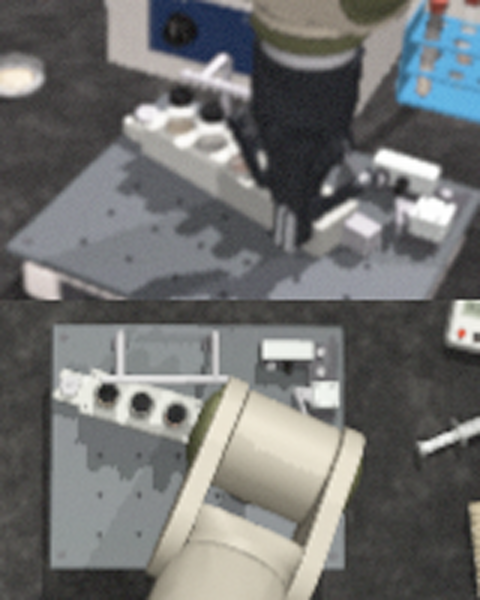

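The carrier is at about 15° with the heel still on its pin at top (68,385). The vials stand upright and are about to pass under the bar, and the fingers bear near the free end. I'll continue more gently.

>>> {"op": "apply_moves", "data": {
  "series": [
    [-3.3,-0.5,0,0,0,-1,0],
    [-3.3,-0.5,0,0,0,-1,0],
    [-3.3,-0.5,0,0,0,-1,0],
    [-3.3,-0.5,0,0,0,-1,0]
  ]
}}

```text
time_s: 17.92
position: [0.5652, -0.1122, 0.07]
tool_rot: [[-0.98, 0.199, -0.0], [0.199, 0.98, -0.0], [0.0, -0.0, -1.0]]
ft_force: [-2.7, 0.1, 1.0]
grip_width: 0.0
gripper_force: 1.4
```

>>> {"op": "apply_moves", "data": {
  "series": [
    [-1.7,-0.3,0,0,0,-0.5,0],
    [-1.7,-0.3,0,0,0,-0.5,0],
    [-1.7,-0.3,0,0,0,-0.5,0],
    [-1.7,-0.3,0,0,0,-0.5,0]
  ]
}}

```text
time_s: 18.42
position: [0.5715, -0.1146, 0.07]
tool_rot: [[-0.986, 0.166, -0.0], [0.166, 0.986, -0.0], [0.0, -0.0, -1.0]]
ft_force: [-3.3, 0.5, 3.0]
grip_width: 0.0001
gripper_force: 1.7
```

>>> {"op": "apply_moves", "data": {
  "series": [
    [-1.7,-0.3,0,0,0,-0.5,0],
    [-1.7,-0.3,0,0,0,-0.5,0],
    [-1.7,-0.3,0,0,0,-0.5,0],
    [-1.7,-0.3,0,0,0,-0.5,0]
  ]
}}

```text
time_s: 18.92
position: [0.5775, -0.1166, 0.07]
tool_rot: [[-0.991, 0.131, -0.001], [0.131, 0.991, 0.0], [0.001, 0.0, -1.0]]
ft_force: [-5.8, 1.5, 4.7]
grip_width: -0.0002
gripper_force: 3.3
```

>>> {"op": "apply_moves", "data": {
  "series": [
    [-1.7,-0.3,0,0,0,-0.5,0],
    [-1.7,-0.3,0,0,0,-0.5,0],
    [-1.7,-0.3,0,0,0,-0.5,0],
    [-1.7,-0.3,0,0,0,-0.5,0]
  ]
}}

```text
time_s: 19.42
position: [0.5838, -0.1185, 0.0699]
tool_rot: [[-0.995, 0.096, -0.002], [0.096, 0.995, 0.001], [0.002, 0.001, -1.0]]
ft_force: [-8.9, 1.4, 4.4]
grip_width: -0.0002
gripper_force: 3.0
```

```bash
python3 -c "
from h import *
rel()"
```

```text
theta 5.52 carrier x,y -32.8 -191.1 z 0.0699 F cx,cy -9.0 0.6 q6 -107.3
```

>>> {"op": "apply_moves", "data": {
  "series": [
    [-1.3,-0.2,0,0,0,-0.4,0],
    [-1.3,-0.2,0,0,0,-0.4,0]
  ]
}}

```text
time_s: 19.68
position: [0.587, -0.1193, 0.0699]
tool_rot: [[-0.997, 0.082, -0.001], [0.082, 0.997, 0.0], [0.001, 0.0, -1.0]]
ft_force: [-4.3, 1.5, 3.3]
grip_width: 0.0
gripper_force: 2.3
```

>>> {"op": "apply_moves", "data": {
  "series": [
    [-1.3,-0.2,0,0,0,-0.4,0],
    [-1.3,-0.2,0,0,0,-0.4,0]
  ]
}}

```text
time_s: 19.92
position: [0.5898, -0.12, 0.0699]
tool_rot: [[-0.998, 0.069, -0.0], [0.069, 0.998, 0.0], [0.0, 0.0, -1.0]]
ft_force: [-4.4, 0.8, 3.6]
grip_width: 0.0002
gripper_force: 2.3
```

>>> {"op": "apply_moves", "data": {
  "series": [
    [-1,-0.2,0,0,0,-0.3,0],
    [-1,-0.2,0,0,0,-0.3,0]
  ]
}}

```text
time_s: 20.18
position: [0.5917, -0.1205, 0.0699]
tool_rot: [[-0.998, 0.058, -0.0], [0.058, 0.998, 0.0], [0.0, 0.0, -1.0]]
ft_force: [-3.9, 1.7, 2.4]
grip_width: 0.0001
gripper_force: 2.2
```

>>> {"op": "apply_moves", "data": {
  "series": [
    [-1,-0.2,0,0,0,-0.3,0],
    [-1,-0.2,0,0,0,-0.3,0]
  ]
}}

```text
time_s: 20.42
position: [0.5937, -0.121, 0.0699]
tool_rot: [[-0.999, 0.048, -0.0], [0.048, 0.999, 0.0], [0.0, 0.0, -1.0]]
ft_force: [-4.6, 2.4, 1.7]
grip_width: 0.0001
gripper_force: 2.2
```

>>> {"op": "apply_moves", "data": {
  "series": [
    [-1,-0.2,0,0,0,-0.3,0],
    [0,0,0,0,0,0,0]
  ]
}}

```text
time_s: 20.68
position: [0.5948, -0.1214, 0.0699]
tool_rot: [[-0.999, 0.043, 0.0], [0.043, 0.999, -0.0], [-0.0, -0.0, -1.0]]
ft_force: [-2.5, 2.0, 2.0]
grip_width: 0.0
gripper_force: 1.5
```

>>> {"op": "apply_moves", "data": {
  "series": [
    [-1,-0.2,0,0,0,-0.3,0],
    [0,0,0,0,0,0,0]
  ]
}}

```text
time_s: 20.92
position: [0.5957, -0.1216, 0.0699]
tool_rot: [[-0.999, 0.038, 0.0], [0.038, 0.999, -0.0], [-0.0, -0.0, -1.0]]
ft_force: [-2.7, 2.3, 1.6]
grip_width: -0.0
gripper_force: 1.5
```

>>> {"op": "apply_moves", "data": {
  "series": [
    [-0.7,-0.1,0,0,0,-0.2,0],
    [0,0,0,0,0,0,0]
  ]
}}

```text
time_s: 21.18
position: [0.5964, -0.1218, 0.0699]
tool_rot: [[-0.999, 0.034, 0.0], [0.034, 0.999, -0.0], [-0.0, -0.0, -1.0]]
ft_force: [-2.7, 2.2, 0.7]
grip_width: 0.0005
gripper_force: 1.5
```

```bash
python3 -c "
from h import *
rel()
S=get_image('scene')
cv2.imwrite('pics/end.png',cv2.resize(S['frame'][170:260,300:400,::-1],None,fx=6,fy=6,interpolation=cv2.INTER_CUBIC))"
```

```text
theta 1.96 carrier x,y -31.9 -191.6 z 0.0699 F cx,cy -2.8 2.1 q6 -110.7
```

>>> {"op": "apply_moves", "data": {
  "series": [
    [-1,-0.2,0,0,0,-0.3,0],
    [0,0,0,0,0,0,0]
  ]
}}

```text
time_s: 21.48
position: [0.5974, -0.122, 0.0699]
tool_rot: [[-1.0, 0.029, 0.0], [0.029, 1.0, -0.0], [-0.0, -0.0, -1.0]]
ft_force: [-2.4, 1.0, -0.8]
grip_width: -0.0001
gripper_force: 1.1
```

>>> {"op": "apply_moves", "data": {
  "series": [
    [-1,-0.2,0,0,0,-0.3,0],
    [0,0,0,0,0,0,0]
  ]
}}

```text
time_s: 21.72
position: [0.5982, -0.1222, 0.0699]
tool_rot: [[-1.0, 0.024, -0.0], [0.024, 1.0, 0.0], [0.0, 0.0, -1.0]]
ft_force: [-4.4, 2.4, 0.9]
grip_width: 0.0
gripper_force: 2.0
```

>>> {"op": "apply_moves", "data": {
  "series": [
    [-1,-0.2,0,0,0,-0.3,0],
    [0,0,0,0,0,0,0]
  ]
}}

```text
time_s: 21.98
position: [0.5988, -0.1223, 0.0699]
tool_rot: [[-1.0, 0.018, -0.001], [0.018, 1.0, 0.0], [0.001, 0.0, -1.0]]
ft_force: [-6.2, 1.0, 3.1]
grip_width: 0.0002
gripper_force: 2.9
```

>>> {"op": "apply_moves", "data": {
  "series": [
    [-0.7,-0.1,0,0,0,-0.2,0],
    [0,0,0,0,0,0,0]
  ]
}}

```text
time_s: 22.22
position: [0.5992, -0.1225, 0.0699]
tool_rot: [[-1.0, 0.015, -0.002], [0.015, 1.0, 0.0], [0.002, 0.0, -1.0]]
ft_force: [-6.9, 2.0, 2.6]
grip_width: 0.0002
gripper_force: 3.7
```

The buffer is compressing now. Finer steps.

>>> {"op": "apply_moves", "data": {
  "series": [
    [-0.6,-0.1,0,0,0,-0.2,0],
    [0,0,0,0,0,0,0]
  ]
}}

```text
time_s: 22.48
position: [0.5996, -0.1226, 0.0699]
tool_rot: [[-1.0, 0.011, -0.002], [0.011, 1.0, 0.0], [0.002, 0.0, -1.0]]
ft_force: [-7.9, 1.4, 3.4]
grip_width: 0.0001
gripper_force: 4.2
```

>>> {"op": "apply_moves", "data": {
  "series": [
    [-0.6,-0.1,0,0,0,-0.1,0],
    [0,0,0,0,0,0,0]
  ]
}}

```text
time_s: 22.72
position: [0.6, -0.1227, 0.0699]
tool_rot: [[-1.0, 0.01, -0.003], [0.01, 1.0, 0.0], [0.003, 0.0, -1.0]]
ft_force: [-8.9, 1.0, 3.9]
grip_width: -0.0001
gripper_force: 4.7
```

>>> {"op": "apply_moves", "data": {
  "series": [
    [-0.6,-0.1,0,0,0,-0.1,0],
    [0,0,0,0,0,0,0]
  ]
}}

```text
time_s: 22.98
position: [0.6004, -0.1228, 0.0699]
tool_rot: [[-1.0, 0.008, -0.003], [0.008, 1.0, 0.0], [0.003, 0.0, -1.0]]
ft_force: [-11.0, 1.2, 4.4]
grip_width: 0.0001
gripper_force: 5.2
```

```bash
python3 -c "
from h import *
rel()
S=get_image('scene')
cv2.imwrite('pics/end.png',cv2.resize(S['frame'][170:260,300:400,::-1],None,fx=6,fy=6,interpolation=cv2.INTER_CUBIC))"
```

```text
theta 0.46 carrier x,y -32.9 -191.6 z 0.0699 F cx,cy -11.0 1.1 q6 -112.1
```

View pics/end.png

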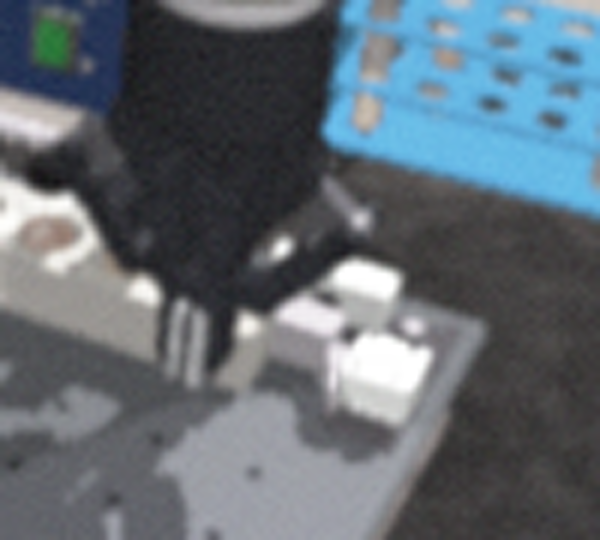

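The tongue (305,330) is now level with the catch nose (330,350), and I can't tell yet whether it has snapped. Force is 11 N, so I continue carefully.

>>> {"op": "apply_moves", "data": {
  "series": [
    [-0.6,-0.1,0,0,0,-0.1,0],
    [0,0,0,0,0,0,0]
  ]
}}

```text
time_s: 23.28
position: [0.601, -0.123, 0.0699]
tool_rot: [[-1.0, 0.006, -0.003], [0.006, 1.0, 0.0], [0.003, 0.0, -1.0]]
ft_force: [-11.0, 0.3, 5.2]
grip_width: -0.0001
gripper_force: 5.2
```

>>> {"op": "apply_moves", "data": {
  "series": [
    [-0.6,-0.1,0,0,0,-0.1,0],
    [0,0,0,0,0,0,0]
  ]
}}

```text
time_s: 23.52
position: [0.6015, -0.1231, 0.0699]
tool_rot: [[-1.0, 0.004, -0.004], [0.004, 1.0, 0.0], [0.004, 0.0, -1.0]]
ft_force: [-10.9, 0.7, 4.7]
grip_width: -0.0004
gripper_force: 5.6
```

>>> {"op": "apply_moves", "data": {
  "series": [
    [-0.5,-0.1,0,0,0,-0.1,0],
    [0,0,0,0,0,0,0]
  ]
}}

```text
time_s: 23.78
position: [0.6017, -0.1232, 0.0699]
tool_rot: [[-1.0, 0.003, -0.004], [0.003, 1.0, 0.0], [0.004, 0.0, -1.0]]
ft_force: [-12.7, 0.2, 5.4]
grip_width: -0.0003
gripper_force: 6.2
```

>>> {"op": "apply_moves", "data": {
  "series": [
    [-0.5,-0.1,0,0,0,-0.1,0],
    [0,0,0,0,0,0,0]
  ]
}}

```text
time_s: 24.02
position: [0.6018, -0.1232, 0.0699]
tool_rot: [[-1.0, 0.001, -0.006], [0.001, 1.0, 0.001], [0.006, 0.0, -1.0]]
ft_force: [-13.9, 1.5, 7.0]
grip_width: -0.0002
gripper_force: 7.4
```

>>> {"op": "apply_moves", "data": {
  "series": [
    [-0.5,0,0,0,0,0,0],
    [0,0,0,0,0,0,0]
  ]
}}

```text
time_s: 24.28
position: [0.6018, -0.1232, 0.0699]
tool_rot: [[-1.0, 0.001, -0.007], [0.001, 1.0, 0.001], [0.007, 0.001, -1.0]]
ft_force: [-16.6, 0.7, 7.7]
grip_width: 0.0002
gripper_force: 8.7
```

>>> {"op": "apply_moves", "data": {
  "series": [
    [-0.4,0,0,0,0,0,0],
    [0,0,0,0,0,0,0]
  ]
}}

```text
time_s: 24.52
position: [0.6018, -0.1232, 0.0699]
tool_rot: [[-1.0, 0.001, -0.008], [0.001, 1.0, 0.001], [0.008, 0.001, -1.0]]
ft_force: [-19.2, 0.8, 9.4]
grip_width: 0.0
gripper_force: 9.6
```

It hit the rigid stop (no motion, force climbing), so the snap is behind us. Backing off gently and then clearing.

>>> {"op": "apply_moves", "data": {
  "series": [
    [1,0,0,0,0,0,0],
    [1,0,0,0,0,0,0],
    [1,0,0,0,0,0,0],
    [1,0,0,0,0,0,0],
    [1,0,0,0,0,0,0],
    [1,0,0,0,0,0,0],
    [1,0,0,0,0,0,0],
    [2,0,0,0,0,0,0],
    [5,0,0,0,0,0,0],
    [15,0,0,0,0,0,0],
    [25,0,0,0,0,0,0],
    [15,0,-20,0,0,0,0]
  ]
}}

```text
time_s: 26.02
position: [0.534, -0.1227, 0.0891]
tool_rot: [[-1.0, 0.001, -0.003], [0.001, 1.0, 0.001], [0.003, 0.001, -1.0]]
ft_force: [0.3, -0.1, -0.0]
grip_width: 0.0002
gripper_force: 0.0
```

>>> {"op": "apply_moves", "data": {
  "series": [
    [20,0,-50,0,0,0,0],
    [0,0,-50,0,0,0,0],
    [50,0,0,0,0,0,0],
    [50,0,0,0,0,0,0],
    [0,0,0,0,0,0,0]
  ]
}}

```text
time_s: 26.65
position: [0.4132, -0.1224, 0.1902]
tool_rot: [[-1.0, 0.003, -0.001], [0.003, 1.0, 0.0], [0.001, 0.0, -1.0]]
ft_force: [1.3, -1.0, -0.0]
grip_width: 0.0002
gripper_force: 0.0
```

```bash
python3 -c "
from h import *
S=get_image('scene');T=get_image('top')
a=S['frame'][165:245,250:400,::-1];b=T['frame'][160:240,250:400,::-1]
cv2.imwrite('pics/fin.png',cv2.resize(np.vstack([a,b]),None,fx=3.7,fy=3.7,interpolation=cv2.INTER_CUBIC))
print(telemetry.observe()['position'],telemetry.observe()['ft_force'])
c=cloud(T);z=c[:,:,2]
m=((z>.1)&(z<.13)&(abs(c[:,:,0]-.635)<.03)&(abs(c[:,:,1]+.03)<.1)).astype(np.uint8)
n,l,st,ce=cv2.connectedComponentsWithStats(m)
for i in range(1,n): 
  if st[i,4]>15: print(st[i,4],np.median(c[l==i],0).round(4))
"
```

```text
[ 0.41598893 -0.12325163  0.19035597] [1.02572663 0.23978468 0.88589877]
34 [0.6307 0.028  0.1198]
25 [ 0.6286 -0.0072  0.1176]
29 [ 0.6293 -0.0422  0.12  ]
36 [ 0.6295 -0.0788  0.1203]
```

View pics/fin.png

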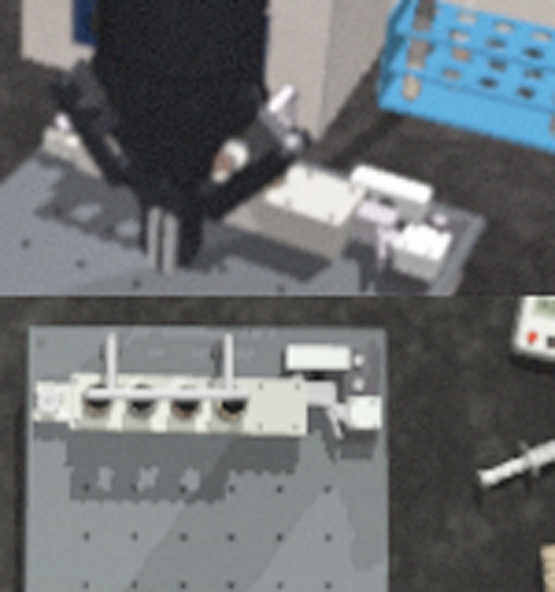

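The picture shows the carrier home with all four vials under the bar. The tongue at top (322,390) sits behind the catch nose (335,412), which is sprung out. The arm is clear, so I'm handing in.

```bash
python3 -c "
from h import *
print(env.close_job())"
```

```text
the job is handed in; nothing more can be done
None
```

The job is handed in: the tall vial is down in the fourth pocket, the carrier is home with the catch out in front of its toe in the last picture, and the highest push force I read was about 21 N; the hand-in returned no verdict.

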